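Shim the rocking sewing machine cradle

ROBOT

A 6-joint arm with a two-finger parallel gripper is mounted at the origin on the work surface. World frame = base frame: x ahead of the robot, y to its left, z up, the work surface at z = 0. Lengths are in m, angles in rad, forces in N, time in s.
With the tool pointing down it reaches from about 0.325 to 0.9 m from the base axis. Payload 6.1 kg.
Tool frame: the origin (TCP) lies where the fingers leave the gripper's body, on its centre line; the fingertips stand 70 mm ahead of it and the grasp point (between the pads) lies 51 mm ahead of it; z points along the fingers, x is the direction in which the jaws open and shut, and the axes are right-handed (so a half turn about z gives the same grasp; the last joint's range is limited). The gripper opens to 87 mm and grips with 3 to 60 N. Pads are 19 mm wide; open, the fingers measure 117 mm over their backs; the gripper's body (75 mm by 190 mm) begins 51 mm behind the grasp point.
Start: joints at [-1.314, 0.22, 1.526, -0, 1.395, -0.126], TCP at [0.233, -0.58, 0.292] pointing down, gripper open.
Joint ranges: [-2.98, 2.98], [-0.91, 2.08], [0.09, 2.57], [-1.24, 4.39], [0.2, 2.65], [-2.68, 2.68]. Speed limits (rad/s): [2.57, 2.57, 3.01, 3.14, 3.14, 3.14].

INTERFACE

Orientations are given as a unit quaternion [w, x, y, z].
In Python, from bench import arm gives the robot as it stands. The module is installed in compiled form; this text tells all that it offers.
- The arm moves only by the tool servo_tool, never from a script. Its argument "targets" is a list of rows, each a list of 7 numbers: the shift along the tool's x, y, z in mm, then the turn, a rotation vector about the tool's x, y, z in rad, then the finger opening in mm, from 0 to 87. In form: [[x, y, z, wx, wy, wz, fingers], ...]. A call has 1 to 10 rows; each row shifts and turns the pose as measured when the row begins, along the tool's axes as they then stand; what a row does not reach is not made up. A row lasts 1/8 s, in which the tool goes at most 62.5 mm and 10.7 degrees, less where a joint would pass 70% of its speed; a pose out of reach is approached as far as the arm can. A call with a gripper value outside its range is refused whole. The fingers move at their own pace and stop on an object; "grip_force" is the grip in N (left out, the last holds). Time passes only in rows, so rows that do not move let the fingers close. It gives the time, the measured TCP pose, the force and the opening at its end, in the units of the state.
- arm.get_obs(): the state, without advancing time (a new reading comes with each control period).
- arm.read_camera(name): name is "scene" or "top" or "wrist"; returns the picture (384x512x3 uint8, red, green, blue); there is no depth.
- arm.camera_info(name): a dict with "mtx" (3x3 intrinsics, pixels), "dist" ([k1, k2, p1, p2, k3] as OpenCV has them; the pictures are not rectified), "pose" (4x4, takes a point from camera to world coordinates). Camera axes: x right, y up, looking along -z (the intrinsics and any distortion apply to the point x, -y, -z); pixel columns grow to the right and rows downward; lengths in m; the calibration is good to about 2 mm. A picture is of the moment at which its call begins: read the wrist's pose just before it. camera_info takes no time and is no camera call; for the wrist camera it gives the pose at the moment of the call.
- arm.hand_in(): hands the job in, once; it reports no verdict.
Trained networks look in the newest picture that a camera, given by its name, has taken for a name from the list of things; names that differ only in an ending like _2 or _b are one class to them, and where a whole thing is asked for, a point or a joint stands for the part that bears it (a point fixed in the world has none). Each returns a list of dicts, best first, with "confidence" (0 to 1); they miss things now and then, are a little off and sometimes report something else, mostly with a low value. They report only what shows in the picture. A call takes as long as a camera call. They do not tell look-alikes from the thing itself.
- arm.look_for(query, camera): "point" ([x, y, z] in m, in world coordinates, good to about 4 mm: the middle of the surface that is visible of it).
- arm.tip_of(query, camera): "point" ([x, y, z] in m, in world coordinates, good to about 4 mm: a listed point, or the origin of a listed thing).
The state is a dict: "time": time; "joint_pos": joint angles; "dq": joint speeds; "joint_torque": joint torques, N m; "eef_pos": TCP position; "eef_rot": TCP orientation; "contact_force": force on the tool from outside, world axes, zero at the start; "ft_torque": the same for the moment, N m; "grip_width": finger opening in m.
Only numpy, scipy, OpenCV 4.12 (cv2) and the standard library are available. Lean on these libraries where they do the work, as an engineer would, in place of code of your own. Each camera call takes 0.05 s, during which the arm holds its last target.

TASK

The sewing machine's cradle rocks because its ball foot hangs clear of the bench. Slide brass shims flat under the ball foot one by one, stacked squarely on each other, and stop as soon as the foot rests firmly on the stack, without jacking the machine up; then push down gently on the yellow pad to check that it no longer sinks, and let go. Leave the spare shims lying flat and clear of the foot, don't force anything, and don't disturb the oil bottle, bobbin cup and screwdriver.

Things in the scene. Friction and masses are not known exactly. Their poses are not given: they have to be found in the camera images.
- stand: Green sewing machine (400 mm long, 320 mm high) on an aluminium cradle with rubber feet. Origin on the bench straight under its ball foot; +y points from the ball foot to the machine. Shims slide in along +y from the free -y side. The foot hangs under a flat arm, 50 mm wide, 44 to 56 mm above the bench, running from y = -25 mm to the machine bed at y = +110 mm.
- under_foot (a point): Point on the bench straight under the ball foot, a black rubber ball of 40 mm diameter. Its screw is seized at one of two heights: the gap from bench to ball is about 8.5 mm (takes two shims) or 13.5 mm (takes three); which one cannot be told beforehand. The last shim goes in tight and raises the foot about 1.5 mm; one too many would raise it over 6 mm.
- rock_axis (a point): Point between the two main rubber feet, 34 mm above the bench, 300 mm along +y from the ball foot. The cradle rocks about a line through it along the stand's x axis and springs back to level: the pad gives about 1 mm per 1.2 N, up or down, until the foot meets what is under it.
- pad (a point): Centre of the top face of the round yellow press pad (48 mm diameter), straight above the ball foot, 62 mm above the bench when the cradle is level. It moves with the cradle.
- mat: Red mat, 240 x 250 mm and 3 mm thick, fixed to the bench, on which the shims lie at the start. Origin at the centre of its underside.
- shim0: One of four identical flat brass shims, 36 mm (x) by 100 mm (y) by 5 mm thick, 0.15 kg. Origin at the centre of its underside; y is its long axis, z up.
- shim1: One of four identical flat brass shims, 36 mm (x) by 100 mm (y) by 5 mm thick, 0.15 kg. Origin at the centre of its underside; y is its long axis, z up.
- shim2: One of four identical flat brass shims, 36 mm (x) by 100 mm (y) by 5 mm thick, 0.15 kg. Origin at the centre of its underside; y is its long axis, z up.
- shim3: One of four identical flat brass shims, 36 mm (x) by 100 mm (y) by 5 mm thick, 0.15 kg. Origin at the centre of its underside; y is its long axis, z up.
- oil: Small oil bottle, 44 mm diameter, 110 mm high, standing. Origin at the centre of its underside. A bystander.
- bobbin_cup: Blue open plastic cup, 70 mm rim diameter, 60 mm high. Origin at the centre of its underside. A bystander.
- screwdriver: Screwdriver, about 190 mm long, red handle 26 mm thick, lying on the bench along its x axis, handle to -x. Origin near its middle, on the bench. A bystander.
Things that resemble listed ones, but are neither listed nor needed, are in the scene too. What is shaped like the shim2 but turquoise is not meant.

How it is judged:
By the outcome, as a careful person would: the job done as asked, in the order asked, and still so for the second after the job is handed in, with the robot touching nothing.
It also fails if it takes over 72 s, if anything falls off the work surface, if the arm or the gripper's body presses on something with over 40 N, if the wrist force passes 120 N, or if a joint passes its speed limit or range.

## Working session

There is one attempt and no reset: what is moved stays moved. The work goes in short steps, Python scripts to look and compute and a tool call to move; the robot and the scene stay as the last step left them, time stands still between calls to the robot, and variables do not carry over. Pictures are saved under pics/ and viewed, and the job is handed in when it is done.

Besides the shell and the picture viewer there is one more tool, called after ">>>" in YAML: its name, and indented under it one key for each argument. servo_tool: Moves the arm, as the interface text tells. Its arguments: {"type":"object","properties":{"targets":{"type":"array"},"grip_force":{"type":"number"}},"required":["targets"]}

```bash
mkdir -p pics; ls
python3 - <<'E'
from bench import arm
import cv2
for c in ["scene","top","wrist"]:
    im=arm.read_camera(c); cv2.imwrite(f"pics/a_{c}.png",im[:,:,::-1])
    if c!="wrist":
        for q in ["shim0","stand","under_foot","pad","mat","oil","bobbin_cup","screwdriver"]:
            for f in (arm.tip_of,):
                print(c,q,[(d["point"] if not hasattr(d["point"],"round") else d["point"].round(3).tolist(),round(d["confidence"],2)) for d in f(q,c)])
o=arm.get_obs();print(o["time"],o["eef_pos"],o["eef_rot"],o["contact_force"])
E
```

```text
pics
scene shim0 [([0.4321, -0.3209, 0.002], 0.86), ([0.5411, -0.222, 0.0037], 0.83), ([0.5239, -0.3311, 0.0037], 0.83), ([0.2589, -0.445, -0.0008], 0.75), ([0.2575, -0.2999, 0.0007], 0.73), ([0.4086, -0.4918, 0.0021], 0.54), ([0.4389, -0.2071, 0.0051], 0.47)]
scene stand [([0.5632, 0.0891, 0.0001], 0.75)]
scene under_foot [([0.5677, 0.0866, 0.0012], 0.78)]
scene pad [([0.5656, 0.0859, 0.0583], 0.68)]
scene mat [([0.4838, -0.2735, 0.0017], 0.9), ([0.7158, -0.247, 0.0039], 0.48)]
scene oil [([0.7473, -0.0892, -0.0027], 0.53)]
scene bobbin_cup [([0.733, 0.0106, -0.0011], 0.79)]
scene screwdriver [([0.7163, -0.2448, -0.003], 0.61)]
top shim0 [([0.4382, -0.2039, -0.0024], 0.93), ([0.2607, -0.3006, -0.0023], 0.93), ([0.2523, -0.4446, -0.0006], 0.85), ([0.4309, -0.3246, 0.0005], 0.81), ([0.5249, -0.3266, 0.003], 0.75), ([0.4098, -0.499, -0.0045], 0.74), ([0.543, -0.2249, 0.0026], 0.72)]
top stand [([0.5688, 0.0852, -0.0021], 0.76)]
top under_foot [([0.4279, -0.3268, 0.0022], 0.51)]
top pad [([0.5681, 0.0842, 0.0613], 0.91)]
top mat [([0.4821, -0.2711, 0.0067], 0.87)]
top oil [([0.7452, -0.0863, -0.0024], 0.87)]
top bobbin_cup [([0.7336, 0.0104, -0.0007], 0.71)]
top screwdriver [([0.7155, -0.2443, -0.0033], 0.86)]
0.95 [ 0.23345366 -0.57974366  0.29223324] [-7.02728226e-06  8.28724816e-01 -5.59656304e-01 -1.60320675e-05] [-0.97593899 -0.46910366  0.3029452 ]
```

View pics/a_scene.png

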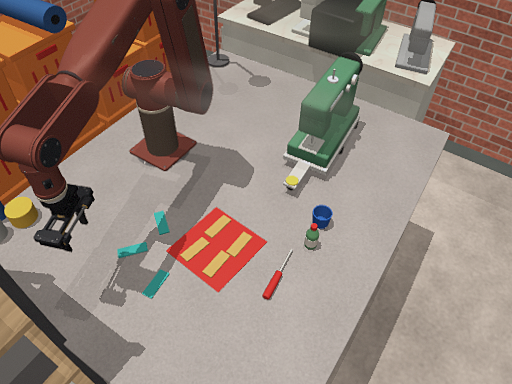

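View pics/a_top.png

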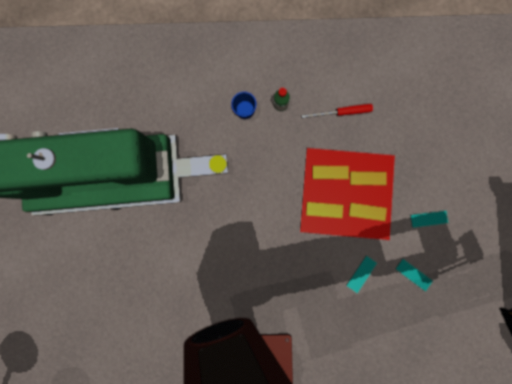

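View pics/a_wrist.png

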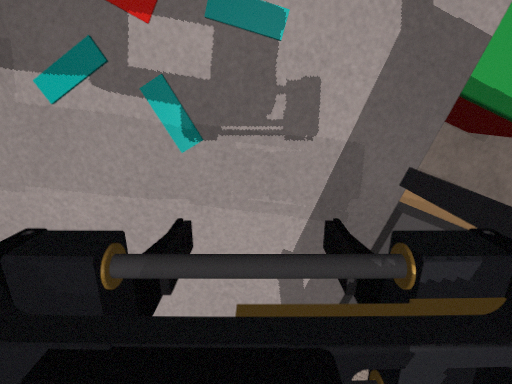

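Pictures: four brass shims lie on the mat, at top-view px (330,172), (369,178), (325,210) and (368,212). There are three turquoise look-alikes at (429,219), (362,275) and (413,275), which I will leave alone. The yellow pad is at (218,164). The yellow drum at the left of the scene view, near (22,212), is not needed.

Next I segment the brass in the top and scene views, which also serves as the close crop.

```bash
cat > h.py <<'E'
from bench import arm
import cv2, numpy as np
from scipy.spatial.transform import Rotation as R
def undist(px,info):
    K=np.array(info["mtx"]);d=np.array(info["dist"])
    return cv2.undistortPoints(np.array(px,float).reshape(-1,1,2),K,d).reshape(-1,2)
def toplane(px,info,z):
    u=undist(px,info);P=np.array(info["pose"])
    r=np.c_[u[:,0],-u[:,1],-np.ones(len(u))]@P[:3,:3].T;o=P[:3,3]
    t=(z-o[2])/r[:,2];return (o+t[:,None]*r)[:,:2]
def proj(X,info):
    P=np.linalg.inv(np.array(info["pose"]));X=np.asarray(X,float).reshape(-1,3)
    c=X@P[:3,:3].T+P[:3,3];c=c*[1,-1,-1]
    return cv2.projectPoints(c,np.zeros(3),np.zeros(3),np.array(info["mtx"]),np.array(info["dist"]))[0].reshape(-1,2)
def brass(im):
    h=cv2.cvtColor(im,cv2.COLOR_RGB2HSV)
    return ((h[:,:,0]>17)&(h[:,:,0]<35)&(h[:,:,1]>110)&(h[:,:,2]>50)).astype(np.uint8)
def blobs(im,info,z,amin=60):
    n,l,s,c=cv2.connectedComponentsWithStats(brass(im))
    out=[]
    for i in range(1,n):
        if s[i,4]<amin: continue
        ys,xs=np.where(l==i)
        w=toplane(np.c_[xs,ys],info,z)
        m=w.mean(0);ev,E=np.linalg.eigh(np.cov((w-m).T))
        a=E[:,1]*np.sign(E[1,1]);
        out.append((c[i].round(1),s[i,4],m.round(4),np.degrees(np.arctan2(a[0],a[1])).round(1),(np.sqrt(12*ev)*1000).round(1)))
    return out
def pose():
    o=arm.get_obs();q=np.array(o["eef_rot"]);return np.array(o["eef_pos"]),R.from_quat(q[[1,2,3,0]]),o
def need(goal_tip,yaw):
    """goal fingertip xyz world, yaw of tool x (rad from world x); prints tool shift mm and turn"""
    p,r,o=pose()
    G=R.from_matrix(np.array([[np.cos(yaw),np.sin(yaw),0],[np.sin(yaw),-np.cos(yaw),0],[0,0,-1]]))
    tcp=np.array(goal_tip)+[0,0,.07]
    print("t",round(o["time"],2),"tip",(p+r.apply([0,0,.07])).round(4),"F",np.round(o["contact_force"],1),"w",round(o["grip_width"],4))
    print("world d mm",((tcp-p)*1e3).round(1),"tool d mm",(r.inv().apply(tcp-p)*1e3).round(1),"turn",((r.inv()*G).as_rotvec()).round(3))
E
python3 - <<'E'
from h import *
for c in ["top","scene"]:
    im=cv2.imread(f"pics/a_{c}.png")[:,:,::-1].copy(); I=arm.camera_info(c)
    for b in blobs(im,I,0.008): print(c,*b)
    print([ (b[2]) for b in blobs(im,I,0.062) if b[2][1]>0])
I=arm.camera_info("top");im=cv2.imread("pics/a_top.png")
print(np.array(I["pose"]).round(3), np.array(arm.camera_info("scene")["pose"]).round(3))
crop=np.hstack([cv2.resize(im[100:220,160:280],None,fx=3.3,fy=3.3,interpolation=cv2.INTER_CUBIC),cv2.resize(im[130:250,290:410],None,fx=3.3,fy=3.3,interpolation=cv2.INTER_CUBIC)])
cv2.imwrite("pics/b_crop.png",crop)
# arm edge: white-ish segmentation
h=cv2.cvtColor(im,cv2.COLOR_BGR2HSV)
E
```

```text
top [217.5 163.5] 236 [0.5742 0.0929] 82.9 [41.6 44.2]
top [329.7 172.2] 433 [ 0.5423 -0.2228] 2.4 [35.1 97.7]
top [367.5 177.7] 413 [ 0.5246 -0.328 ] 3.1 [32.9 98.2]
top [324.2 209.6] 458 [ 0.4379 -0.2038] 5.9 [35.8 98.9]
top [367.2 211.5] 434 [ 0.4302 -0.3229] 9.5 [33.8 98.1]
[array([0.5665, 0.0857])]
scene [291.6 180.1] 92 [0.5484 0.1276] -69.9 [40.8 44.7]
scene [ 20.7 212. ] 786 [-0.2042 -0.5671] -77.5 [ 93.6 151.5]
scene [217.4 226. ] 245 [ 0.4409 -0.2085] 5.5 [37.4 99.4]
scene [238.7 244. ] 271 [ 0.5458 -0.2289] 1.9 [ 37.4 100. ]
scene [194.5 248.7] 276 [ 0.4331 -0.3271] 8.3 [37.4 99.1]
scene [215.7 263.5] 299 [ 0.5268 -0.3336] 2.7 [ 36.8 100.2]
[array([0.5697, 0.0814])]
[[-0.02   0.997 -0.077  0.435]
 [-1.    -0.021 -0.013 -0.038]
 [-0.015  0.077  0.997  0.991]
 [ 0.     0.     0.     1.   ]] [[ 0.838 -0.415  0.354  1.   ]
 [ 0.545  0.621 -0.564 -0.852]
 [ 0.014  0.665  0.746  1.152]
 [ 0.     0.     0.     1.   ]]
```

View pics/b_crop.png

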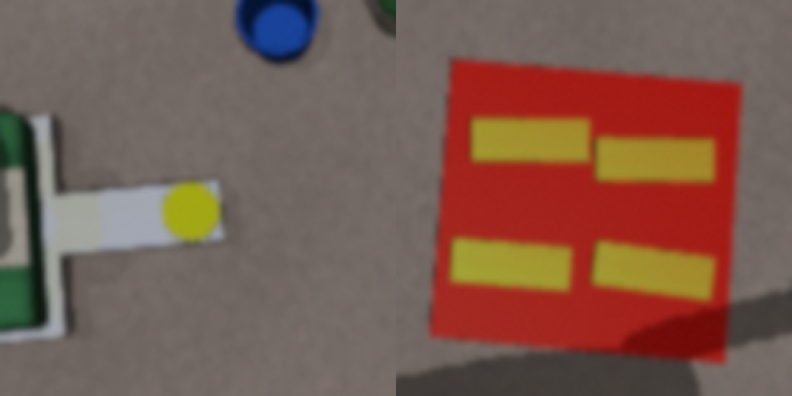

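Run:
```python
from h import *
I=arm.camera_info("top")
f=lambda L:[(160+x/3.3,100+y/3.3) for x,y in L]
for L in ([(218,181),(62,194)],[(223,238),(62,255)]):
    w=toplane(f(L),I,.056);d=w[1]-w[0];print(w.round(4),np.degrees(np.arctan2(d[0],d[1])))
w=toplane(f([(65,330),(52,118)]),I,.05);d=w[1]-w[0];print(w,np.degrees(np.arctan2(d[1],d[0])))
im=cv2.imread("pics/a_top.png")
# automatic edge fit of arm
g=cv2.GaussianBlur(im,(3,3),0).astype(float).sum(2)
up=[];lo=[]
for x in range(194,207):
    col=np.diff(g[140:190,x]);up.append((x,140.5+col.argmax()));lo.append((x,140.5+col.argmin()))
for e in (up,lo):
    e=np.array(e);w=toplane(e,I,.056);k=np.polyfit(w[:,1],w[:,0],1);print("edge deg",np.degrees(np.arctan(k[0])),np.polyval(k,.086), e[:,1])
W=arm.camera_info("wrist");p,r,o=pose();P=np.array(W["pose"])
print("cam in tool",r.inv().apply(P[:3,3]-p).round(4),(r.inv().as_matrix()@P[:3,:3]).round(3),np.array(W["mtx"]).round(0))
need([0.544,-0.265,0.10],np.radians(-2.2))
```

```text
[[0.5903 0.0632]
 [0.5824 0.1911]] -3.536329624152599
[[0.5433 0.0597]
 [0.5322 0.1912]] -4.826659447475947
[[0.47130116 0.19035303]
 [0.64693886 0.20070251]] 3.3722643005719775
edge deg -1.5898799049527221 0.5880180808867788 [156.5 156.5 157.5 157.5 157.5 156.5 156.5 156.5 156.5 156.5 156.5 156.5
 156.5]
edge deg -4.446739445885923 0.5430483242291521 [174.5 174.5 174.5 174.5 174.5 174.5 174.5 174.5 174.5 173.5 173.5 173.5
 173.5]
cam in tool [-0.0009 -0.0794 -0.0927] [[ 1.     0.001 -0.   ]
 [ 0.001 -0.958 -0.287]
 [-0.001  0.287 -0.958]] [[270.   0. 258.]
 [  0. 270. 190.]
 [  0.   0.   1.]]
t 0.95 tip [ 0.2335 -0.5797  0.2222] F [-1.  -0.5  0.3] w 0.0864
world d mm [ 310.5  314.7 -122.2] tool d mm [-175.9 -405.6  122.2] turn [-0.    0.   -1.15]
```

```bash
cat >> h.py <<'E'
def plan(goal_tip,yaw,n,w):
    p,r,o=pose();need(goal_tip,yaw)
    G=R.from_matrix(np.array([[np.cos(yaw),np.sin(yaw),0],[np.sin(yaw),-np.cos(yaw),0],[0,0,-1]]))
    tot=(r.inv()*G).as_rotvec();d=(np.array(goal_tip)+[0,0,.07]-p)/n*1e3
    for i in range(n):
        ri=r*R.from_rotvec(tot*i/n)
        print([*ri.inv().apply(d).round(0).astype(int).tolist(),*(tot/n).round(3).tolist(),w])
E
python3 - <<'E'
from h import *
plan([0.544,-0.265,0.10],np.radians(-2.2),10,80)
E
```

```text
t 0.95 tip [ 0.2335 -0.5797  0.2222] F [-1.  -0.5  0.3] w 0.0864
world d mm [ 310.5  314.7 -122.2] tool d mm [-175.9 -405.6  122.2] turn [-0.    0.   -1.15]
[-18, -41, 12, -0.0, 0.0, -0.115, 80]
[-13, -42, 12, -0.0, 0.0, -0.115, 80]
[-8, -44, 12, -0.0, 0.0, -0.115, 80]
[-3, -44, 12, -0.0, 0.0, -0.115, 80]
[2, -44, 12, -0.0, 0.0, -0.115, 80]
[7, -44, 12, -0.0, 0.0, -0.115, 80]
[12, -42, 12, -0.0, 0.0, -0.115, 80]
[17, -41, 12, -0.0, 0.0, -0.115, 80]
[22, -39, 12, -0.0, 0.0, -0.115, 80]
[26, -36, 12, -0.0, 0.0, -0.115, 80]
```

>>> servo_tool:
  targets:
    - [-18,-41,12,0,0,-0.115,70]
    - [-13,-42,12,0,0,-0.115,70]
    - [-8,-44,12,0,0,-0.115,70]
    - [-3,-44,12,0,0,-0.115,70]
    - [2,-44,12,0,0,-0.115,70]
    - [7,-44,12,0,0,-0.115,70]
    - [12,-42,12,0,0,-0.115,70]
    - [17,-41,12,0,0,-0.115,70]
    - [22,-39,12,0,0,-0.115,70]
    - [26,-36,12,0,0,-0.115,70]
  grip_force: 30

```text
time: 2.2
eef_pos: [0.5473, -0.2535, 0.1708]
eef_rot: [0.003, 1.0, -0.004, 0.002]
contact_force: [0.4, -0.6, -0.2]
grip_width: 0.07
```

Run:
```python
from h import *
need([0.544,-0.265,0.10],np.radians(-2.2))
W=arm.camera_info("wrist");im=arm.read_camera("wrist");cv2.imwrite("pics/c_wrist.png",im[:,:,::-1])
for b in blobs(im,W,.008,300): print(*b)
```

```text
t 2.2 tip [ 0.5475 -0.254   0.1008] F [ 0.4 -0.6 -0.2] w 0.07
world d mm [ -3.3 -11.5  -0.8] tool d mm [-3.2 11.5  0.9] turn [ 0.007 -0.004  0.031]
[141.6 137.6] 4130 [ 0.4395 -0.2004] 5.6 [36.5 99.1]
[253.9 158.4] 3666 [ 0.5445 -0.2211] 1.5 [34.5 98.8]
[148.  238.8] 1581 [ 0.432  -0.3051] 23.5 [34.1 94.5]
[237.2 233.7] 1305 [ 0.5262 -0.2994] 3.3 [34.8 45. ]
[380.1 266.9] 453 [ 0.6813 -0.3414] -13.9 [17.6 63.3]
[237.2 287.4] 551 [ 0.5241 -0.3654] -88.9 [23.5 34.6]
[357.6 308.6] 3519 [ 0.6629 -0.3967] 89.8 [ 20.2 328.7]
```

View pics/c_wrist.png

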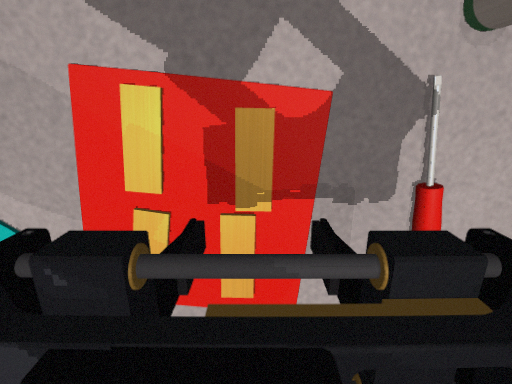

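Wrist view: the target shim A at px (254,158) is plain brass on the red mat and lies between the fingers. I'm descending on its rear end.

>>> servo_tool:
  targets:
    - [-4,10,30,0.007,-0.004,0.031,70]
    - [0,0,30,0,0,0,70]
    - [0,0,12,0,0,0,70]
    - [0,0,0,0,0,0,70]

```text
time: 2.75
eef_pos: [0.5474, -0.2576, 0.096]
eef_rot: [-0.002, 1.0, -0.014, 0.001]
contact_force: [-0.3, 0.6, -0.2]
grip_width: 0.0703
```

Run:
```python
from h import *
need([0.543,-0.264,0.004],np.radians(-1.8))
W=arm.camera_info("wrist");im=arm.read_camera("wrist");cv2.imwrite("pics/d_wrist.png",im[:,:,::-1])
for b in blobs(im,W,.008,300): print(*b)
```

```text
t 2.75 tip [ 0.5475 -0.2574  0.026 ] F [-0.3  0.6 -0.2] w 0.0703
world d mm [ -4.4  -6.4 -22. ] tool d mm [-4.2  6.6 22. ] turn [-0.003 -0.001  0.003]
[ 95.9 146.4] 7968 [ 0.4401 -0.1993] 5.8 [37.2 98.9]
[251.8 171.3] 7105 [ 0.5445 -0.2196] 1.7 [34.8 99.1]
[135.6 266.4] 469 [ 0.4525 -0.2906] 15.6 [12.3 44.4]
[379.9 266.1] 465 [ 0.6405 -0.2961] -12.8 [12.5 44.4]
[328.  304.4] 4782 [ 0.6029 -0.3302] -85.3 [ 27.7 252.4]
```

View pics/d_wrist.png

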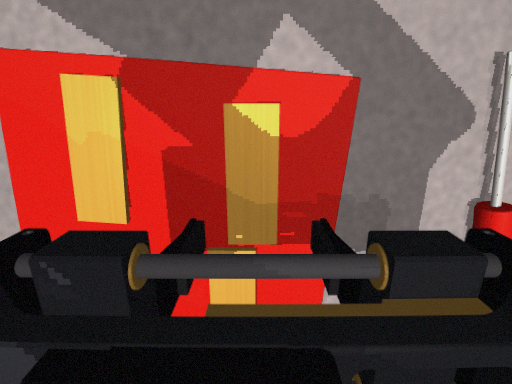

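>>> servo_tool:
  targets:
    - [-4,5,10,0,0,0,70]
    - [-1,1,9,0,0,0,70]
    - [0,0,0,0,0,0,70]

```text
time: 3.18
eef_pos: [0.5434, -0.2654, 0.0792]
eef_rot: [-0.0, 1.0, -0.015, 0.003]
contact_force: [0.3, -0.2, 0.4]
grip_width: 0.0701
```

Run:
```python
from h import *
need([0.543,-0.2625,0.004],np.radians(-1.8))
```

```text
t 3.17 tip [ 0.5438 -0.2654  0.0092] F [ 0.3 -0.2  0.4] w 0.0701
world d mm [-0.4  2.9 -5.2] tool d mm [-0.5 -2.9  5.2] turn [-0.    -0.006  0.002]
```

>>> servo_tool:
  targets:
    - [0,-3,4,0,0,0,70]
    - [0,0,1,0,0,0,70]
    - [0,0,0,0,0,0,70]

```text
time: 3.55
eef_pos: [0.5439, -0.2623, 0.0744]
eef_rot: [0.0, 1.0, -0.015, 0.003]
contact_force: [-0.4, 0.3, 0.6]
grip_width: 0.0698
```

Run:
```python
from h import *
need([0.543,-0.2625,0.004],np.radians(-1.8))
```

```text
t 3.55 tip [ 0.5444 -0.2623  0.0044] F [-0.4  0.3  0.6] w 0.0698
world d mm [-0.9 -0.2 -0.4] tool d mm [-0.9  0.3  0.4] turn [-0.    -0.007  0.002]
```

>>> servo_tool:
  targets:
    - [0,0,0,0,-0.006,0,30]
    - [0,0,0,0,0,0,30]
    - [0,0,0,0,0,0,30]
    - [0,0,0,0,0,0,30]
    - [0,0,-10,0,0,0,30]
    - [0,0,-20,0,0,0,30]
  grip_force: 40

```text
time: 4.3
eef_pos: [0.5428, -0.2615, 0.1042]
eef_rot: [-0.001, 1.0, -0.014, -0.001]
contact_force: [-0.2, 1.3, -1.6]
grip_width: 0.0343
```

Run:
```python
from h import *
W=arm.camera_info("wrist");im=arm.read_camera("wrist");cv2.imwrite("pics/e_wrist.png",im[:,:,::-1])
need([0.543,-0.2625,0.004],np.radians(-1.8))
p,r,o=pose();z=(p+r.apply([0,0,.07]))[2]+.0045-.0004
for b in blobs(im,W,z,300): print(*b)
```

```text
t 4.35 tip [ 0.5448 -0.2627  0.038 ] F [ 2.4 -0.1 -0.1] w 0.0342
world d mm [ -1.7   0.1 -34. ] tool d mm [-1.7 -0.1 34. ] turn [ 0.001 -0.002  0.003]
[108.6 139.2] 7430 [ 0.459  -0.1962] 5.9 [30.4 81.1]
[257.3 170.5] 9075 [ 0.5436 -0.2175] 1.5 [33.7 96.3]
[190.8 266.7] 319 [ 0.4979 -0.2796] 8.6 [ 6.7 36.5]
[324.7 266.7] 303 [ 0.5859 -0.2821] -5.2 [ 6.2 37.1]
[284.8 305.3] 4706 [ 0.5599 -0.3119] -87.4 [ 24.5 186.4]
```

View pics/e_wrist.png

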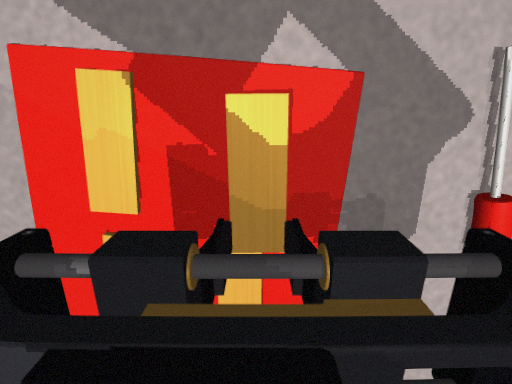

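Shim A is held flat, with its front edge at px row ~93. I'm moving to a waiting point in front of the foot.

Run:
```python
from h import *
plan([0.5778,-0.0557,0.045],np.radians(4),6,30)
```

```text
t 4.35 tip [ 0.5448 -0.2627  0.038 ] F [ 2.4 -0.1 -0.1] w 0.0342
world d mm [ 33.1 206.9   7. ] tool d mm [  27.2 -207.8   -7.2] turn [ 0.001 -0.002 -0.099]
[5, -35, -1, 0.0, -0.0, -0.016, 30]
[5, -35, -1, 0.0, -0.0, -0.016, 30]
[6, -34, -1, 0.0, -0.0, -0.016, 30]
[6, -34, -1, 0.0, -0.0, -0.016, 30]
[7, -34, -1, 0.0, -0.0, -0.016, 30]
[7, -34, -1, 0.0, -0.0, -0.016, 30]
```

>>> servo_tool:
  targets:
    - [5,-35,-1,0,0,-0.016,30]
    - [5,-35,-1,0,0,-0.016,30]
    - [6,-34,-1,0,0,-0.016,30]
    - [6,-34,-1,0,0,-0.016,30]
    - [7,-34,-1,0,0,-0.016,30]
    - [7,-30,-1,0,0,-0.016,30]
    - [0,0,0,0,0,0,30]
    - [0,0,0,0,0,0,30]

```text
time: 5.35
eef_pos: [0.5843, -0.057, 0.125]
eef_rot: [0.004, 0.999, 0.034, 0.009]
contact_force: [-0.1, -0.1, -1.8]
grip_width: 0.0344
```

Run:
```python
from h import *
W=arm.camera_info("wrist");im=arm.read_camera("wrist");cv2.imwrite("pics/f_wrist.png",im[:,:,::-1])
need([0.5778,-0.0557,0.045],np.radians(4))
p,r,o=pose();z=(p+r.apply([0,0,.07]))[2]+.0045-.0004
for b in blobs(im,W,z,300): print(*b)
for b in blobs(im,W,.062,300): print(*b)
for q in ("pad","under_foot","stand"): print(q,[(d["point"],round(d["confidence"],2)) for d in arm.tip_of(q,"wrist")][:2])
```

```text
t 5.4 tip [ 0.5856 -0.0577  0.055 ] F [ 0.  -0.8 -1.1] w 0.0342
world d mm [ -6.5   1.5 -10. ] tool d mm [-6.6 -2.   9.9] turn [ 0.009 -0.017 -0.002]
[242.    9.5] 1350 [0.5687 0.0705] 85.9 [10.1 32.2]
[257.3 169.7] 9185 [ 0.5823 -0.0141] -4.2 [34.9 97.8]
[190.7 266.5] 318 [ 0.5421 -0.0821] 3.5 [ 6.7 37.6]
[ 87.3 304.4] 432 [ 0.4688 -0.1175] 1.8 [13.4 19.9]
[296.3 308.8] 3626 [ 0.6174 -0.1127] 86.2 [ 12.7 206.3]
[242.    9.5] 1350 [0.5689 0.0697] 85.9 [ 9.9 31.6]
[257.3 169.7] 9185 [ 0.5822 -0.0134] -4.2 [34.2 96.1]
[190.7 266.5] 318 [ 0.5427 -0.0801] 3.5 [ 6.6 36.9]
[ 87.3 304.4] 432 [ 0.4708 -0.115 ] 1.8 [13.1 19.5]
[296.3 308.8] 3626 [ 0.6167 -0.1102] 86.2 [ 12.5 202.5]
pad []
under_foot []
stand [([0.5663, 0.0848, 0.001], 0.95)]
```

View pics/f_wrist.png

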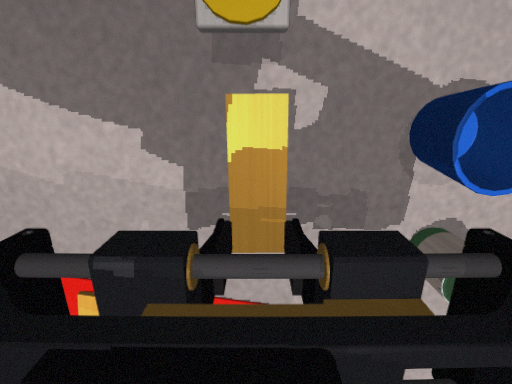

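Run:
```python
from h import *
W=arm.camera_info("wrist");p,r,o=pose();zt=(p+r.apply([0,0,.07]))[2]
print("top-edge",toplane([(199,24),(288,25)],W,.056).round(4),"bot-edge",toplane([(199,28),(288,30)],W,.044).round(4))
print("tip",(p+r.apply([0,0,.07])).round(4),"front",toplane([(226,94),(289,94)],W,zt+.0045).round(4))
im=cv2.imread("pics/f_wrist.png");cv2.imwrite("pics/f_crop.png",cv2.resize(im[0:110,180:310],None,fx=5,fy=5,interpolation=cv2.INTER_NEAREST))
```

```text
top-edge [[0.5461 0.0625]
 [0.5929 0.0653]] bot-edge [[0.5438 0.0634]
 [0.5943 0.0659]]
tip [ 0.5851 -0.0581  0.0543] front [[0.5618 0.0284]
 [0.5965 0.0307]]
```

View pics/f_crop.png

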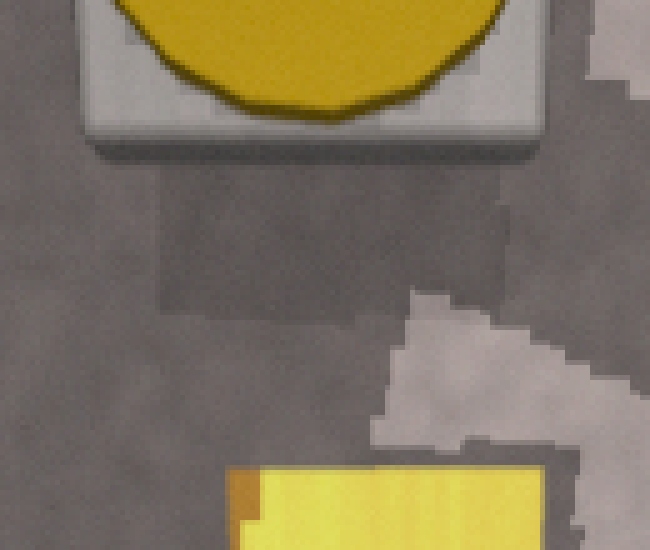

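Run:
```python
from h import *
need([0.5762,-0.0535,0.012],np.radians(3.7))
```

```text
t 5.55 tip [ 0.5851 -0.0581  0.0543] F [ 0.3 -0.1 -1.3] w 0.0342
world d mm [ -7.7   4.1 -42.3] tool d mm [-8.1 -5.  42.1] turn [ 0.008 -0.016  0.003]
```

>>> servo_tool:
  targets:
    - [-4,-3,20,0.008,-0.016,0.003,30]
    - [-3,-2,20,0,0,0,30]
    - [0,0,2,0,0,0,30]
    - [0,0,0,0,0,0,30]

```text
time: 6.05
eef_pos: [0.575, -0.0546, 0.0779]
eef_rot: [-0.001, 1.0, 0.03, -0.002]
contact_force: [-0.4, -0.4, -1.0]
grip_width: 0.0341
```

Run:
```python
from h import *
need([0.5762,-0.0535,0.0030],np.radians(3.7))
```

```text
t 6.05 tip [ 0.5747 -0.0545  0.0079] F [-0.4 -0.4 -1. ] w 0.0341
world d mm [ 1.2  1.1 -4.9] tool d mm [ 1.3 -1.   4.9] turn [-0.002  0.005 -0.004]
```

>>> servo_tool:
  targets:
    - [1,-1,3,0,0,0,30]
    - [0,0,1,0,0,0,30]
    - [0,0,0,0,0,0,30]

```text
time: 6.42
eef_pos: [0.5769, -0.0538, 0.0747]
eef_rot: [-0.001, 1.0, 0.03, -0.002]
contact_force: [0.2, -0.1, -1.6]
grip_width: 0.034
```

Run:
```python
from h import *
need([0.5701,0.0413,0.0030],np.radians(3.7))
```

```text
t 6.42 tip [ 0.5767 -0.0537  0.0047] F [ 0.2 -0.1 -1.6] w 0.034
world d mm [-6.8 95.1 -1.7] tool d mm [ -1.  -95.3   1.9] turn [-0.001  0.003 -0.004]
```

>>> servo_tool:
  targets:
    - [0,-10,1.5,0,0,-0.002,30]
    - [0,-15,0.5,0,0,0,30]
    - [0,-15,0,0,0,0,30]

```text
time: 6.8
eef_pos: [0.5749, -0.0121, 0.0735]
eef_rot: [-0.0, 1.0, 0.031, -0.001]
contact_force: [-0.7, -0.1, -0.8]
grip_width: 0.0341
```

Run:
```python
from h import *
need([0.5701,0.0413,0.0025],np.radians(3.7))
```

```text
t 6.8 tip [ 0.5748 -0.0121  0.0035] F [-0.7 -0.1 -0.8] w 0.0341
world d mm [-4.8 53.4 -1. ] tool d mm [ -1.5 -53.6   1.1] turn [-0.001  0.001 -0.004]
```

>>> servo_tool:
  targets:
    - [-1,-14,1,0,0,-0.003,30]
    - [0,-14,0,0,0,0,30]
    - [0,-14,0,0,0,0,30]
    - [0,-9,0,0,0,0,30]
    - [0,0,0,0,0,0,30]

```text
time: 7.42
eef_pos: [0.5701, 0.0448, 0.0728]
eef_rot: [-0.001, 0.999, 0.034, -0.001]
contact_force: [-0.3, 0.6, -0.8]
grip_width: 0.0343
```

Run:
```python
from h import *
need([0.5701,0.0413,0.0014],np.radians(3.7))
W=arm.camera_info("wrist");im=arm.read_camera("wrist");cv2.imwrite("pics/g_wrist.png",im[:,:,::-1])
```

```text
t 7.42 tip [0.57   0.0449 0.0028] F [-0.3  0.6 -0.8] w 0.0343
world d mm [ 0.  -3.5 -1.4] tool d mm [-0.2  3.5  1.4] turn [-0.001  0.001  0.003]
```

View pics/g_wrist.png

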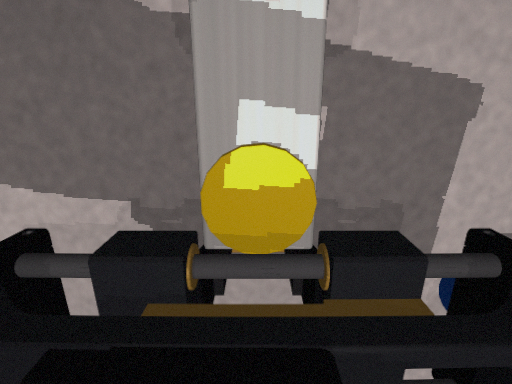

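Run:
```python
from h import *
W=arm.camera_info("wrist");im=cv2.imread("pics/g_wrist.png")[:,:,::-1].copy()
m=brass(im);m[244:]=0
ys,xs=np.where(m); print(len(xs));w=toplane(np.c_[xs,ys],W,.062)
h=cv2.convexHull(np.c_[xs,ys].astype(np.int32)); hw=toplane(h.reshape(-1,2),W,.062).astype(np.float32)
print(cv2.minEnclosingCircle(hw))
# arm edges
e=toplane([(196,60),(206,230),(324,60),(315,230)],W,.056);print(e.round(4))
```

```text
9607
((0.5677831768989563, 0.08162249624729156), 0.030351389199495316)
[[0.5407 0.1403]
 [0.5453 0.0713]
 [0.5883 0.1434]
 [0.5936 0.0745]]
```

>>> servo_tool:
  targets:
    - [0,3,0.7,0,0,0,30]
    - [0,0,0.5,0,0,0,30]
    - [0,0,0.3,0,0,0,30]
    - [0,0,0,0,0,0,30]

```text
time: 7.98
eef_pos: [0.5712, 0.0409, 0.0727]
eef_rot: [-0.001, 0.999, 0.033, 0.0]
contact_force: [-0.3, 2.1, 0.5]
grip_width: 0.0344
```

Run:
```python
from h import *
need([0.5701,0.0413,0.0014],np.radians(3.7))
```

```text
t 7.97 tip [0.5712 0.0411 0.0027] F [-0.3  2.1  0.5] w 0.0344
world d mm [-1.1  0.4 -1.3] tool d mm [-1.  -0.4  1.3] turn [-0.003 -0.     0.001]
```

>>> servo_tool:
  targets:
    - [-1,0,1,0,0,0,30]
    - [0,0,1,0,0,0,30]

```text
time: 8.22
eef_pos: [0.5711, 0.0408, 0.0726]
eef_rot: [-0.001, 0.999, 0.032, 0.001]
contact_force: [-6.6, 1.9, 13.4]
grip_width: 0.0344
```

>>> servo_tool:
  targets:
    - [0,0,-0.5,0,0,0,60]
    - [0,0,0,0,0,0,60]
    - [0,0,0,0,0,0,60]
    - [0,30,-5,0,0,0,60]
    - [0,40,-20,0,0,0,60]
    - [0,40,-20,0,0,0,60]
    - [0,0,0,0,0,0,60]

```text
time: 9.1
eef_pos: [0.5776, -0.0731, 0.1168]
eef_rot: [-0.0, 0.999, 0.033, -0.0]
contact_force: [1.1, 0.8, -0.2]
grip_width: 0.06
```

```bash
cat >> h.py <<'E'
def snap(name,cam="wrist"):
    I=arm.camera_info(cam);im=arm.read_camera(cam);cv2.imwrite(f"pics/{name}.png",im[:,:,::-1]);return im,I
E
python3 - <<'E'
from h import *
need([0.5262-0.002,-0.370,0.06],np.radians(-3))
im,W=snap("h_wrist")
for b in blobs(im,W,.005,300): print(*b)
E
```

```text
t 9.1 tip [ 0.5776 -0.0731  0.0468] F [ 1.1  0.8 -0.2] w 0.06
world d mm [ -53.4 -296.9   13.2] tool d mm [-73.  292.7 -13.4] turn [-0.001  0.     0.119]
[259.6  37.2] 3983 [0.5706 0.0534] -4.9 [35.7 47. ]
[151.1 266.5] 413 [ 0.4885 -0.1305] 8.0 [12.5 49.5]
[364.6 266.2] 421 [ 0.6739 -0.1181] -16.3 [12.5 49.5]
[341.4 308.6] 3585 [ 0.6611 -0.1637] 85.5 [ 16.  262.5]
```

View pics/h_wrist.png

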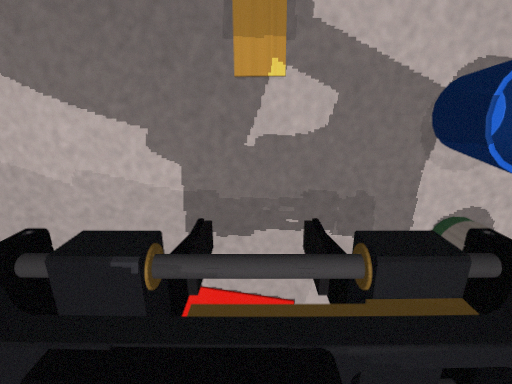

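Run:
```python
from h import *
W=arm.camera_info("wrist")
print(toplane([(235,76),(286,76),(234,20),(286,20)],W,.005).round(4))
plan([0.439-0.004,-0.2035-0.042,0.06],np.radians(-5.6),6,70)
```

```text
[[0.5538 0.0294]
 [0.5895 0.0317]
 [0.5516 0.0643]
 [0.5862 0.0666]]
t 9.15 tip [ 0.5765 -0.0715  0.0456] F [ 0.2  0.1 -1.3] w 0.0598
world d mm [-141.7 -173.9   14.4] tool d mm [-153.   164.   -14.4] turn [-0.002  0.003  0.165]
[-26, 27, -2, -0.0, 0.0, 0.027, 70]
[-25, 28, -2, -0.0, 0.0, 0.027, 70]
[-24, 29, -2, -0.0, 0.0, 0.027, 70]
[-23, 29, -2, -0.0, 0.0, 0.027, 70]
[-22, 30, -2, -0.0, 0.0, 0.027, 70]
[-22, 31, -2, -0.0, 0.0, 0.027, 70]
```

Shim 1 lies straight under the foot; its rear edge is at px row 76, which puts its centre about 5 mm in front of the foot point. The next one is shim D, the brass shim at top px (324,210).

>>> servo_tool:
  targets:
    - [-26,27,-2,0,0,0.027,70]
    - [-25,28,-2,0,0,0.027,70]
    - [-24,29,-2,0,0,0.027,70]
    - [-23,29,-2,0,0,0.027,70]
    - [-22,30,0,0,0,0.027,70]
    - [-22,28,10,0,0,0.027,70]
    - [0,0,10,0,0,0,70]
    - [0,0,10,0,0,0,70]
    - [0,0,0,0,0,0,70]

```text
time: 10.28
eef_pos: [0.4284, -0.236, 0.0848]
eef_rot: [-0.005, 0.999, -0.045, -0.006]
contact_force: [0.1, -0.2, 0.4]
grip_width: 0.0701
```

Run:
```python
from h import *
need([0.4345,-0.2433,0.004],np.radians(-5.7))
im,W=snap("i_wrist")
for b in blobs(im,W,.008,800): print(*b)
```

```text
t 10.28 tip [ 0.4275 -0.2353  0.0148] F [ 0.1 -0.2  0.4] w 0.0701
world d mm [  6.1  -7.3 -10.8] tool d mm [ 6.9  6.8 10.6] turn [-0.009  0.013  0.009]
[271.3 175.7] 8020 [ 0.4395 -0.1991] 5.7 [35.  99.5]
[337.5 304.1] 4865 [ 0.4819 -0.3011] -83.1 [ 27.7 207.5]
```

View pics/i_wrist.png

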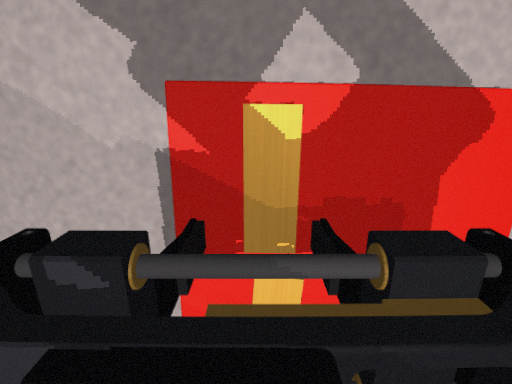

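>>> servo_tool:
  targets:
    - [6,6,4,-0.009,0.012,0.008,70]
    - [1,0,4,0,0,0,70]
    - [0,0,0,0,0,0,70]

```text
time: 10.7
eef_pos: [0.4371, -0.2426, 0.0773]
eef_rot: [0.001, 0.999, -0.048, 0.001]
contact_force: [0.1, 0.6, -0.8]
grip_width: 0.07
```

Run:
```python
from h import *
need([0.4345,-0.2425,0.004],np.radians(-5.7))
```

```text
t 10.7 tip [ 0.4373 -0.2427  0.0073] F [ 0.1  0.6 -0.8] w 0.07
world d mm [-2.6  0.1 -3.3] tool d mm [-2.6  0.2  3.3] turn [ 0.001 -0.002  0.003]
```

>>> servo_tool:
  targets:
    - [-2,0,3,0,0,0,70]
    - [0,0,0,0,0,0,70]
    - [0,0,0,0,0,0,70]

```text
time: 11.08
eef_pos: [0.4351, -0.2425, 0.0743]
eef_rot: [0.001, 0.999, -0.048, 0.001]
contact_force: [0.1, 0.6, 0.4]
grip_width: 0.0702
```

Run:
```python
from h import *
need([0.4345,-0.2425,0.004],np.radians(-5.7))
```

```text
t 11.07 tip [ 0.4352 -0.2426  0.0043] F [0.1 0.6 0.4] w 0.0702
world d mm [-0.6 -0.  -0.3] tool d mm [-0.6  0.1  0.3] turn [ 0.002 -0.002  0.003]
```

>>> servo_tool:
  targets:
    - [0,0,0,0,0,0,30]
    - [0,0,0,0,0,0,30]
    - [0,0,0,0,0,0,30]
    - [0,0,0,0,0,0,30]
    - [0,0,-10,0,0,0,30]
    - [0,0,-25,0,0,0,30]
    - [0,0,0,0,0,0,30]
  grip_force: 40

```text
time: 11.95
eef_pos: [0.4348, -0.2423, 0.1107]
eef_rot: [0.001, 0.999, -0.048, 0.001]
contact_force: [0.7, -0.3, -1.4]
grip_width: 0.0344
```

Run:
```python
from h import *
im,W=snap("j_wrist")
plan([0.5777,-0.0537,0.045],np.radians(4),6,30)
for b in blobs(im,W,.045,800): print(*b)
```

```text
t 12.0 tip [ 0.4339 -0.2417  0.0394] F [ 0.5  0.3 -1. ] w 0.0347
world d mm [143.8 188.    5.6] tool d mm [ 125.  -201.    -5.7] turn [ 0.     0.    -0.167]
[21, -34, -1, 0.0, 0.0, -0.028, 30]
[22, -33, -1, 0.0, 0.0, -0.028, 30]
[23, -32, -1, 0.0, 0.0, -0.028, 30]
[24, -32, -1, 0.0, 0.0, -0.028, 30]
[24, -31, -1, 0.0, 0.0, -0.028, 30]
[25, -30, -1, 0.0, 0.0, -0.028, 30]
[258.3 169.6] 9213 [ 0.4394 -0.1992] 5.7 [34.4 99.7]
[289.3 305. ] 4804 [ 0.452  -0.2976] -83.8 [ 26.3 184.8]
```

View pics/j_wrist.png

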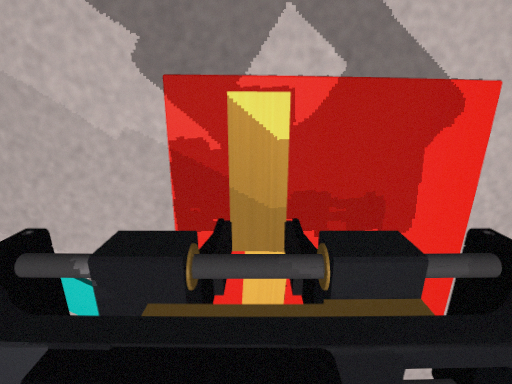

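Run:
```python
from h import *
for n in ("e","f","j"):
    im=cv2.imread(f"pics/{n}_wrist.png")[:,:,::-1].copy();m=brass(im);m[:60]=0
    print(n,[np.where(m[:,c])[0][0] for c in (235,245,255,265,275)],[ (np.where(m[r,210:310])[0][[0,-1]]+210).tolist() for r in (105,150)])
```

```text
e [np.int64(94), np.int64(94), np.int64(94), np.int64(94), np.int64(94)] [[226, 287], [229, 286]]
f [np.int64(94), np.int64(94), np.int64(93), np.int64(93), np.int64(93)] [[226, 287], [227, 286]]
j [np.int64(92), np.int64(92), np.int64(92), np.int64(92), np.int64(92)] [[229, 289], [230, 287]]
```

>>> servo_tool:
  targets:
    - [21,-34,-1,0,0,-0.028,30]
    - [22,-33,-1,0,0,-0.028,30]
    - [23,-32,-1,0,0,-0.028,30]
    - [24,-32,-1,0,0,-0.028,30]
    - [24,-31,-1,0,0,-0.028,30]
    - [15,-22,-1,0,0,-0.028,30]
    - [0,0,0,0,0,0,30]
    - [0,0,0,0,0,0,30]

```text
time: 13.0
eef_pos: [0.5671, -0.0554, 0.1065]
eef_rot: [-0.002, 0.999, 0.037, -0.006]
contact_force: [0.6, -0.0, -0.9]
grip_width: 0.0346
```

Run:
```python
from h import *
need([0.5777,-0.0537,0.012],np.radians(4))
```

```text
t 13.0 tip [ 0.5663 -0.0553  0.0365] F [ 0.6 -0.  -0.9] w 0.0346
world d mm [ 10.6   1.7 -24.5] tool d mm [11.  -0.9 24.4] turn [-0.003  0.011  0.005]
```

>>> servo_tool:
  targets:
    - [6,-1,12,-0.003,0.011,0.005,30]
    - [5,0,10,0,0,0,30]
    - [0,0,1,0,0,0,30]
    - [0,0,0,0,0,0,30]

```text
time: 13.5
eef_pos: [0.5768, -0.0558, 0.0803]
eef_rot: [-0.0, 0.999, 0.033, -0.001]
contact_force: [-0.2, -0.6, -0.7]
grip_width: 0.0341
```

Run:
```python
from h import *
need([0.5711,0.0400,0.0085],np.radians(4))
im,W=snap("k_wrist")
```

```text
t 13.5 tip [ 0.5766 -0.0558  0.0103] F [-0.2 -0.6 -0.7] w 0.0341
world d mm [-5.7 95.8 -1.8] tool d mm [  0.6 -96.    1.8] turn [-0.001  0.002 -0.005]
```

View pics/k_wrist.png

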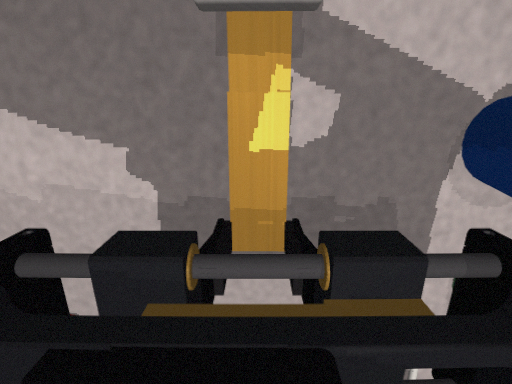

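Shim 2 lines up with shim 1, with the edges at cols 229–291. I'm sliding it in while watching the force.

>>> servo_tool:
  targets:
    - [0,-12,0.8,0,0,-0.003,30]
    - [0,-12,0.3,0,0,0,30]
    - [0,-10,0,0,0,0,30]
    - [0,0,0,0,0,0,30]

```text
time: 14.05
eef_pos: [0.5746, -0.0188, 0.0802]
eef_rot: [-0.0, 0.999, 0.035, -0.0]
contact_force: [-0.5, 0.4, -1.2]
grip_width: 0.0341
```

Run:
```python
from h import *
need([0.5711,0.0400,0.0082],np.radians(4))
```

```text
t 14.05 tip [ 0.5746 -0.0188  0.0102] F [-0.5  0.4 -1.2] w 0.0341
world d mm [-3.5 58.8 -2. ] tool d mm [  0.5 -58.9   2. ] turn [-0.     0.001 -0.001]
```

>>> servo_tool:
  targets:
    - [0,-4,1.5,0,0,0,30]
    - [0,0,1,0,0,0,30]
    - [0,0,0,0,0,0,30]

```text
time: 14.42
eef_pos: [0.5746, -0.0145, 0.0779]
eef_rot: [-0.0, 0.999, 0.035, 0.0]
contact_force: [-0.7, -0.0, -1.5]
grip_width: 0.0344
```

Run:
```python
from h import *
need([0.5711,0.0400,0.0082],np.radians(4))
```

```text
t 14.43 tip [ 0.5746 -0.0145  0.0079] F [-0.7 -0.  -1.5] w 0.0344
world d mm [-3.5 54.5  0.3] tool d mm [  0.3 -54.6  -0.3] turn [-0. -0. -0.]
```

>>> servo_tool:
  targets:
    - [0,-5,0,0,0,0,30]
    - [0,-5,0,0,0,0,30]

```text
time: 14.68
eef_pos: [0.5741, -0.0048, 0.0779]
eef_rot: [0.0, 0.999, 0.034, 0.0]
contact_force: [0.8, -0.3, -1.2]
grip_width: 0.0346
```

>>> servo_tool:
  targets:
    - [0,-5,0,0,0,0,30]
    - [0,-5,0,0,0,0,30]

```text
time: 14.92
eef_pos: [0.5734, 0.0058, 0.078]
eef_rot: [0.0, 0.999, 0.034, 0.0]
contact_force: [-0.1, -1.0, -0.5]
grip_width: 0.0341
```

>>> servo_tool:
  targets:
    - [0,-5,0,0,0,0,30]
    - [0,0,0,0,0,0,30]

```text
time: 15.18
eef_pos: [0.5729, 0.0118, 0.078]
eef_rot: [-0.0, 0.999, 0.034, 0.0]
contact_force: [0.4, 0.7, -0.5]
grip_width: 0.0341
```

No resistance with the front edge about 17 mm past the ball's centre, so this looks like the 13.5 mm gap. I'm continuing to the end position.

>>> servo_tool:
  targets:
    - [0,-8,0,0,0,0,30]
    - [0,-8,0,0,0,0,30]
    - [0,-7,0,0,0,0,30]
    - [0,-4,0,0,0,0,30]
    - [0,0,0,0,0,0,30]

```text
time: 15.8
eef_pos: [0.5709, 0.0409, 0.078]
eef_rot: [-0.0, 0.999, 0.035, 0.0]
contact_force: [0.6, -0.0, -0.9]
grip_width: 0.0344
```

Run:
```python
from h import *
need([0.5711,0.0400,0.0077],np.radians(4))
```

```text
t 15.8 tip [0.571 0.041 0.008] F [ 0.6 -0.  -0.9] w 0.0344
world d mm [ 0.2 -0.9 -0.3] tool d mm [0.1 0.9 0.3] turn [-0.    -0.    -0.001]
```

Lower it onto shim 1 and release.

>>> servo_tool:
  targets:
    - [0,1,1,0,0,0,30]
    - [0,0,1,0,0,0,30]

```text
time: 16.05
eef_pos: [0.5712, 0.0405, 0.0775]
eef_rot: [-0.001, 0.999, 0.035, -0.0]
contact_force: [-5.1, -0.2, 9.9]
grip_width: 0.0344
```

>>> servo_tool:
  targets:
    - [0,0,-0.5,0,0,0,60]
    - [0,0,0,0,0,0,60]
    - [0,0,0,0,0,0,60]
    - [0,30,-5,0,0,0,60]
    - [0,40,-20,0,0,0,60]
    - [0,40,-20,0,0,0,60]
    - [0,0,0,0,0,0,60]

```text
time: 16.92
eef_pos: [0.5792, -0.0728, 0.1236]
eef_rot: [-0.0, 0.999, 0.035, 0.0]
contact_force: [0.1, -0.2, -0.4]
grip_width: 0.0602
```

Run:
```python
from h import *
im,W=snap("l_wrist")
m=brass(im)
print([np.where(m[:150,c])[0][[0,-1]].tolist() for c in (240,250,260,270,280)])
cv2.imwrite("pics/l_crop.png",cv2.resize(im[0:110,180:340,::-1],None,fx=4,fy=4,interpolation=cv2.INTER_NEAREST))
# next: B
plan([0.5253-0.0018,-0.3285-0.040,0.06],np.radians(-2.8),8,70)
```

```text
[[3, 76], [3, 77], [3, 76], [3, 77], [3, 77]]
t 16.98 tip [ 0.5782 -0.0712  0.0525] F [-0.4  0.1 -0.5] w 0.0602
world d mm [ -54.8 -297.2    7.5] tool d mm [-75.7 292.6  -8. ] turn [-0.002  0.002  0.12 ]
[-9, 37, -1, -0.0, 0.0, 0.015, 70]
[-9, 37, -1, -0.0, 0.0, 0.015, 70]
[-8, 37, -1, -0.0, 0.0, 0.015, 70]
[-8, 37, -1, -0.0, 0.0, 0.015, 70]
[-7, 37, -1, -0.0, 0.0, 0.015, 70]
[-7, 37, -1, -0.0, 0.0, 0.015, 70]
[-6, 37, -1, -0.0, 0.0, 0.015, 70]
[-6, 37, -1, -0.0, 0.0, 0.015, 70]
```

View pics/l_crop.png

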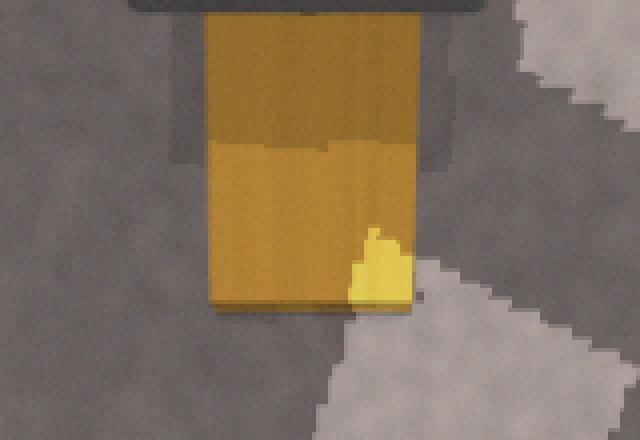

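Shim 2 sits flush on shim 1. The force noise (about 1 N) is close to the 1.8 N a tight fit would give, so I'll test gently on the pad before deciding on a third shim.

Run:
```python
from h import *
p,r,o=pose();print(np.round(o["joint_pos"],3))
im,I=snap("m_top","top")
cv2.imwrite("pics/m_crop.png",cv2.resize(im[60:260,0:320,::-1],None,fx=2.4,fy=2.4,interpolation=cv2.INTER_CUBIC))
for X in ([.56,.18,.32],[.56,.195,.05],[.56,.15,.23]): print(X,proj(X,I))
im,I=snap("m_scene","scene")
cv2.imwrite("pics/m_crop2.png",cv2.resize(im[40:240,200:400,::-1],None,fx=3,fy=3,interpolation=cv2.INTER_CUBIC))
```

```text
[-0.259  0.302  1.769  0.002  1.073 -0.33 ]
[0.56, 0.18, 0.32] [[151.29003984 149.52884885]]
[0.56, 0.195, 0.05] [[177.9101217  167.32424587]]
[0.56, 0.15, 0.23] [[178.10173492 156.49584847]]
```

View pics/m_crop.png

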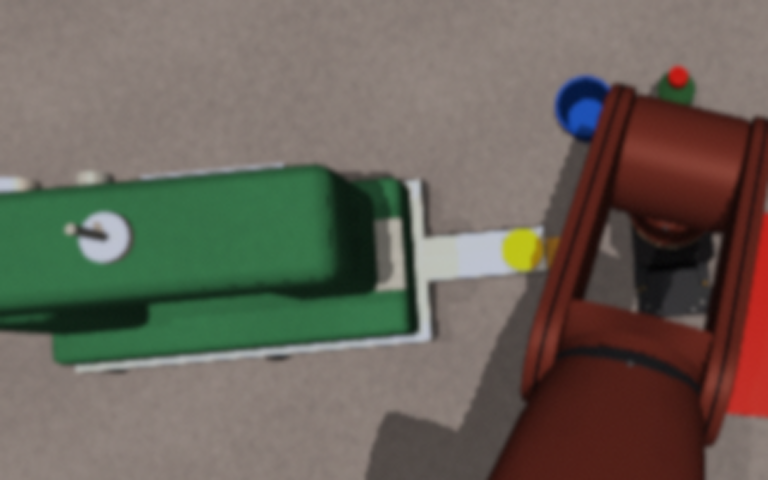

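View pics/m_crop2.png

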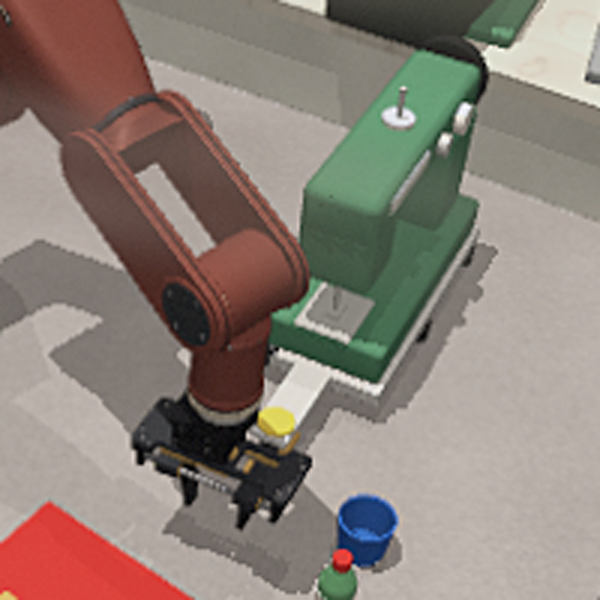

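>>> servo_tool:
  targets:
    - [0,0,-25,0,0,0,0]
    - [0,0,-20,0,0,0,0]
    - [0,-30,0,0,0,0,0]
    - [0,-40,0,0,0,0,0]
    - [0,-40,0,0,0,0,0]
    - [0,-30,0,0,0,0,0]
    - [0,0,0,0,0,0,0]
    - [0,0,0,0,0,0,0]
  grip_force: 20

```text
time: 18.08
eef_pos: [0.5599, 0.0836, 0.1596]
eef_rot: [-0.004, 0.999, 0.042, -0.01]
contact_force: [-0.3, -0.8, -0.0]
grip_width: 0.0005
```

Run:
```python
from h import *
need([0.5680,0.079,0.066],np.radians(4))
im,W=snap("n_wrist")
```

```text
t 18.07 tip [0.5585 0.084  0.0896] F [-0.3 -0.8 -0. ] w 0.0005
world d mm [  8.1  -4.6 -23.6] tool d mm [ 8.1  5.4 23.4] turn [-0.008  0.019  0.014]
```

View pics/n_wrist.png

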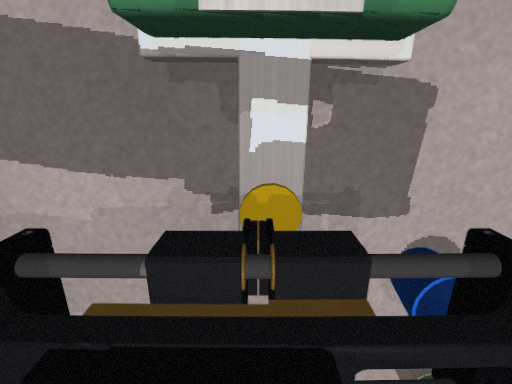

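>>> servo_tool:
  targets:
    - [8,5,9,-0.008,0.018,0.013,0]
    - [0,0,9,0,0,0,0]
    - [0,0,0,0,0,0,0]

```text
time: 18.5
eef_pos: [0.5686, 0.0766, 0.1394]
eef_rot: [0.0, 0.999, 0.033, -0.0]
contact_force: [-0.5, 0.1, -0.3]
grip_width: 0.0001
```

Run:
```python
from h import *
need([0.5680,0.079,0.064],np.radians(4))
```

```text
t 18.5 tip [0.5686 0.0766 0.0694] F [-0.5  0.1 -0.3] w 0.0001
world d mm [-0.6  2.4 -5.4] tool d mm [-0.5 -2.4  5.4] turn [ 0.001  0.001 -0.004]
```

>>> servo_tool:
  targets:
    - [0,-2,4,0,0,0,0]
    - [0,0,0,0,0,0,0]

```text
time: 18.75
eef_pos: [0.5685, 0.0782, 0.1349]
eef_rot: [0.0, 0.999, 0.033, -0.001]
contact_force: [-0.3, -0.9, 0.3]
grip_width: 0.0001
```

>>> servo_tool:
  targets:
    - [0,0,1.5,0,0,0,0]
    - [0,0,0,0,0,0,0]

```text
time: 19.0
eef_pos: [0.5687, 0.0783, 0.1336]
eef_rot: [0.0, 0.999, 0.033, -0.0]
contact_force: [0.3, -0.4, -0.7]
grip_width: 0.0006
```

>>> servo_tool:
  targets:
    - [0,0,1.5,0,0,0,0]
    - [0,0,0,0,0,0,0]

```text
time: 19.25
eef_pos: [0.5689, 0.0784, 0.1324]
eef_rot: [0.0, 0.999, 0.033, 0.0]
contact_force: [-0.2, -0.2, 0.2]
grip_width: 0.0002
```

>>> servo_tool:
  targets:
    - [0,0,1.5,0,0,0,0]
    - [0,0,0,0,0,0,0]

```text
time: 19.5
eef_pos: [0.5691, 0.0783, 0.1312]
eef_rot: [0.001, 0.999, 0.033, 0.0]
contact_force: [0.0, 0.2, 0.3]
grip_width: 0.0001
```

>>> servo_tool:
  targets:
    - [0,0,1.5,0,0,0,0]
    - [0,0,0,0,0,0,0]

```text
time: 19.75
eef_pos: [0.5691, 0.0782, 0.13]
eef_rot: [0.001, 0.999, 0.033, 0.0]
contact_force: [-0.8, -0.4, 1.8]
grip_width: 0.0005
```

>>> servo_tool:
  targets:
    - [0,0,1.5,0,0,0,0]
    - [0,0,0,0,0,0,0]

```text
time: 20.0
eef_pos: [0.5692, 0.0782, 0.1288]
eef_rot: [0.001, 0.999, 0.033, 0.0]
contact_force: [-0.1, -0.6, 2.3]
grip_width: 0.0006
```

The pad sinks more than 2 mm at 2.3 N. The foot is still free, so a third shim is needed: brass shim B, at top px (368,178).

>>> servo_tool:
  targets:
    - [0,0,-12,0,0,0,30]
    - [0,10,-20,0,0,0,60]
    - [0,50,-5,0,0,0,70]
    - [0,60,0,0,0,0,70]
    - [0,50,0,0,0,0,70]

```text
time: 20.62
eef_pos: [0.5826, -0.094, 0.1729]
eef_rot: [0.001, 0.999, 0.036, 0.003]
contact_force: [1.5, -0.3, -0.2]
grip_width: 0.0425
```

Run:
```python
from h import *
plan([0.5235,-0.368,0.055],np.radians(-2.8),6,70)
```

```text
t 20.62 tip [ 0.5831 -0.0942  0.1029] F [ 1.5 -0.3 -0.2] w 0.0425
world d mm [ -59.1 -274.   -47.9] tool d mm [-79.2 268.8  48.2] turn [ 0.003 -0.007  0.122]
[-13, 45, 8, 0.0, -0.001, 0.02, 70]
[-12, 45, 8, 0.0, -0.001, 0.02, 70]
[-11, 45, 8, 0.0, -0.001, 0.02, 70]
[-10, 46, 8, 0.0, -0.001, 0.02, 70]
[-9, 46, 8, 0.0, -0.001, 0.02, 70]
[-9, 46, 8, 0.0, -0.001, 0.02, 70]
```

>>> servo_tool:
  targets:
    - [-13,45,8,0,-0.001,0.02,70]
    - [-12,45,8,0,-0.001,0.02,70]
    - [-11,45,8,0,-0.001,0.02,70]
    - [-10,42,8,0,-0.001,0.02,70]
    - [-9,42,8,0,-0.001,0.02,70]
    - [-6,25,8,0,-0.001,0.02,70]
    - [0,0,15,0,0,0,70]
    - [0,0,10,0,0,0,70]
    - [0,0,0,0,0,0,70]

```text
time: 21.75
eef_pos: [0.5286, -0.3583, 0.1125]
eef_rot: [0.006, 1.0, -0.029, 0.008]
contact_force: [-0.8, 0.3, -0.7]
grip_width: 0.0703
```

Run:
```python
from h import *
need([0.5235,-0.368,0.004],np.radians(-2.9))
im,W=snap("o_wrist")
for b in blobs(im,W,.008,800): print(*b)
```

```text
t 21.75 tip [ 0.5297 -0.3592  0.0425] F [-0.8  0.3 -0.7] w 0.0703
world d mm [ -5.1  -9.7 -38.5] tool d mm [-5.2  9.5 38.5] turn [ 0.012 -0.017 -0.006]
[123.2 167.8] 6028 [ 0.4327 -0.3167] 9.8 [36.5 93.6]
[248.8 170.6] 5971 [ 0.5256 -0.3248] 1.9 [34.9 98.7]
[358.3 308.6] 3585 [ 0.6161 -0.4567] -86.7 [ 15.9 257.2]
```

View pics/o_wrist.png

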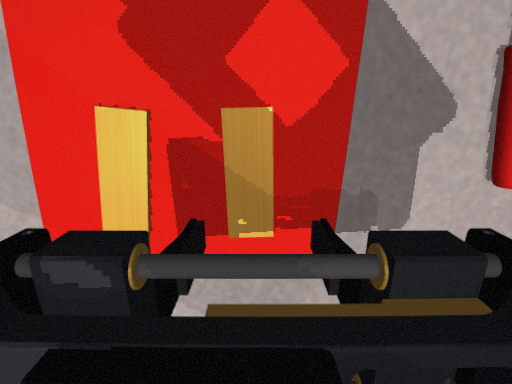

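>>> servo_tool:
  targets:
    - [-3,5,15,0.012,-0.016,-0.006,70]
    - [-2,4,13,0,0,0,70]
    - [0,0,5,0,0,0,70]
    - [0,0,0,0,0,0,70]

```text
time: 22.3
eef_pos: [0.5242, -0.3663, 0.0778]
eef_rot: [-0.0, 1.0, -0.024, -0.0]
contact_force: [-1.2, 0.3, 0.6]
grip_width: 0.0701
```

Run:
```python
from h import *
need([0.5235,-0.3675,0.0042],np.radians(-2.7))
```

```text
t 22.3 tip [ 0.5242 -0.3662  0.0078] F [-1.2  0.3  0.6] w 0.0701
world d mm [-0.7 -1.2 -3.6] tool d mm [-0.6  1.2  3.6] turn [-0.001  0.    -0.001]
```

>>> servo_tool:
  targets:
    - [-0.5,1,3.3,0,0,0,70]
    - [0,0,0,0,0,0,70]
    - [0,0,0,0,0,0,70]

```text
time: 22.68
eef_pos: [0.524, -0.3675, 0.075]
eef_rot: [-0.0, 1.0, -0.024, 0.0]
contact_force: [-0.6, 1.0, 0.7]
grip_width: 0.07
```

>>> servo_tool:
  targets:
    - [0,0,0,0,0,0,30]
    - [0,0,0,0,0,0,30]
    - [0,0,0,0,0,0,30]
    - [0,0,0,0,0,0,30]
    - [0,0,-10,0,0,0,30]
    - [0,0,-25,0,0,0,30]
    - [0,0,0,0,0,0,30]
  grip_force: 45

```text
time: 23.55
eef_pos: [0.524, -0.3675, 0.1117]
eef_rot: [-0.0, 1.0, -0.024, 0.001]
contact_force: [0.4, -0.2, -1.7]
grip_width: 0.0331
```

Run:
```python
from h import *
im,W=snap("p_wrist")
m=brass(im);m[:60]=0
print([int(np.where(m[:,c])[0][0]) for c in (235,245,255,265,275)],[ (np.where(m[r,210:310])[0][[0,-1]]+210).tolist() for r in (105,150)])
plan([0.5777,-0.0557,0.045],np.radians(4),8,30)
```

```text
[94, 93, 93, 93, 92] [[227, 286], [229, 285]]
t 23.6 tip [ 0.523  -0.3666  0.04  ] F [-0.5  0.2 -1.7] w 0.0329
world d mm [ 54.6 311.1   5. ] tool d mm [  39.8 -313.3   -4.5] turn [-0.002  0.001 -0.117]
[5, -39, -1, -0.0, 0.0, -0.015, 30]
[6, -39, -1, -0.0, 0.0, -0.015, 30]
[6, -39, -1, -0.0, 0.0, -0.015, 30]
[7, -39, -1, -0.0, 0.0, -0.015, 30]
[7, -39, -1, -0.0, 0.0, -0.015, 30]
[8, -39, -1, -0.0, 0.0, -0.015, 30]
[8, -39, -1, -0.0, 0.0, -0.015, 30]
[9, -38, -1, -0.0, 0.0, -0.015, 30]
```

View pics/p_wrist.png

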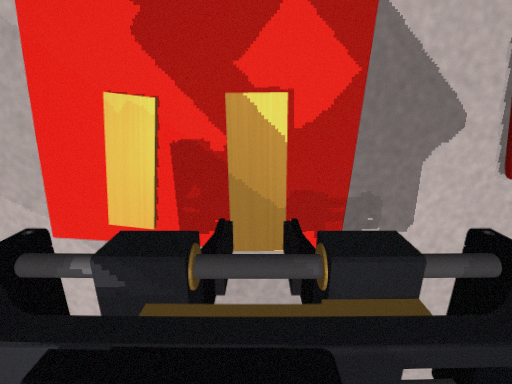

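>>> servo_tool:
  targets:
    - [6,-39,-1,0,0,-0.015,30]
    - [6,-39,-1,0,0,-0.015,30]
    - [6,-39,-1,0,0,-0.015,30]
    - [7,-39,-1,0,0,-0.015,30]
    - [7,-39,-1,0,0,-0.015,30]
    - [8,-39,-1,0,0,-0.015,30]
    - [8,-39,-1,0,0,-0.015,30]
    - [4,-25,0,0,0,-0.015,30]
    - [0,0,0,0,0,0,30]
    - [0,0,0,0,0,0,30]

```text
time: 24.85
eef_pos: [0.5689, -0.0582, 0.107]
eef_rot: [-0.004, 0.999, 0.037, -0.007]
contact_force: [0.5, -0.6, -0.9]
grip_width: 0.0329
```

Run:
```python
from h import *
need([0.5777,-0.0557,0.018],np.radians(4))
```

```text
t 24.85 tip [ 0.5679 -0.0577  0.037 ] F [ 0.5 -0.6 -0.9] w 0.0329
world d mm [  8.8   2.5 -19. ] tool d mm [ 9.2 -1.7 18.8] turn [-0.008  0.014  0.005]
```

>>> servo_tool:
  targets:
    - [5,-1,9,-0.008,0.014,0.005,30]
    - [4,-1,8,0,0,0,30]
    - [0,0,3,0,0,0,30]
    - [0,0,0,0,0,0,30]

```text
time: 25.35
eef_pos: [0.5777, -0.0579, 0.0844]
eef_rot: [0.0, 0.999, 0.033, -0.0]
contact_force: [-0.5, -0.9, -1.3]
grip_width: 0.0328
```

Run:
```python
from h import *
need([0.5711,0.0408,0.0135],np.radians(4))
im,W=snap("q_wrist")
```

```text
t 25.35 tip [ 0.5777 -0.0579  0.0144] F [-0.5 -0.9 -1.3] w 0.0328
world d mm [-6.6 98.7 -0.9] tool d mm [ -0.1 -98.9   0.9] turn [ 0.001  0.001 -0.004]
```

View pics/q_wrist.png

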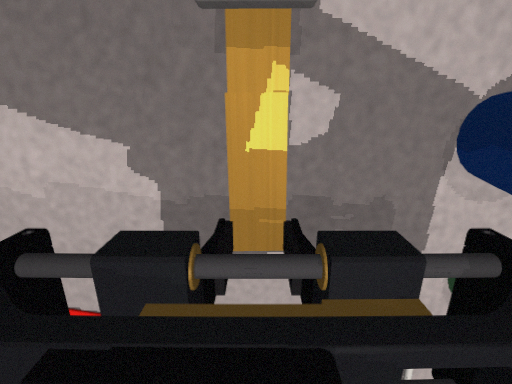

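Shim 3 lines up with the stack, at cols ~227–290. I'm sliding it in: first the free travel, then small steps.

>>> servo_tool:
  targets:
    - [0,-12,0.9,0,0,-0.003,30]
    - [0,-12,0,0,0,0,30]
    - [0,-12,0,0,0,0,30]
    - [0,0,0,0,0,0,30]

```text
time: 25.9
eef_pos: [0.5755, -0.019, 0.0845]
eef_rot: [0.0, 0.999, 0.035, 0.0]
contact_force: [-0.6, 1.0, -0.7]
grip_width: 0.033
```

Run:
```python
from h import *
need([0.5711,0.0408,0.0132],np.radians(4))
```

```text
t 25.9 tip [ 0.5756 -0.0191  0.0145] F [-0.6  1.  -0.7] w 0.033
world d mm [-4.4 59.8 -1.3] tool d mm [ -0.3 -60.    1.3] turn [ 0.001 -0.001 -0.001]
```

>>> servo_tool:
  targets:
    - [0,0,1.3,0,0,0,30]
    - [0,0,0,0,0,0,30]

```text
time: 26.15
eef_pos: [0.5757, -0.0188, 0.0834]
eef_rot: [0.0, 0.999, 0.035, 0.001]
contact_force: [-0.3, -0.3, -0.7]
grip_width: 0.0329
```

>>> servo_tool:
  targets:
    - [0,-6,0,0,0,0,30]
    - [0,-5,0,0,0,0,30]

```text
time: 26.4
eef_pos: [0.5751, -0.0082, 0.0836]
eef_rot: [0.001, 0.999, 0.034, 0.001]
contact_force: [0.0, -0.9, -0.3]
grip_width: 0.033
```

>>> servo_tool:
  targets:
    - [0,-5,0,0,0,0,30]
    - [0,-5,0,0,0,0,30]

```text
time: 26.65
eef_pos: [0.5747, 0.0015, 0.0837]
eef_rot: [0.002, 0.999, 0.034, 0.001]
contact_force: [-0.0, -2.7, -1.6]
grip_width: 0.033
```

>>> servo_tool:
  targets:
    - [0,-5,0,0,0,0,30]
    - [0,-5,0,0,0,0,30]

```text
time: 26.9
eef_pos: [0.5739, 0.0121, 0.0836]
eef_rot: [0.002, 0.999, 0.034, 0.001]
contact_force: [0.7, -2.0, -0.5]
grip_width: 0.033
```

A resistance of about 2.5 N appears as it passes under the ball: the tight fit I was looking for.

>>> servo_tool:
  targets:
    - [0,-6,0,0,0,0,30]
    - [0,-6,0,0,0,0,30]
    - [0,-6,0,0,0,0,30]

```text
time: 27.28
eef_pos: [0.5725, 0.0314, 0.0835]
eef_rot: [0.002, 0.999, 0.034, 0.001]
contact_force: [0.3, -2.6, -0.9]
grip_width: 0.0329
```

>>> servo_tool:
  targets:
    - [0,-6,0,0,0,0,30]
    - [0,-4,0,0,0,0,30]
    - [0,0,0,0,0,0,30]

```text
time: 27.65
eef_pos: [0.5717, 0.0429, 0.0835]
eef_rot: [0.001, 0.999, 0.035, 0.001]
contact_force: [0.3, -1.1, -1.0]
grip_width: 0.0326
```

Run:
```python
from h import *
need([0.5711,0.0408,0.0132],np.radians(4))
```

```text
t 27.65 tip [0.5718 0.0427 0.0135] F [ 0.3 -1.1 -1. ] w 0.0326
world d mm [-0.6 -2.1 -0.3] tool d mm [-0.7  2.   0.4] turn [ 0.003 -0.002 -0.001]
```

>>> servo_tool:
  targets:
    - [-0.5,2,0.5,0,0,0,30]
    - [0,0,1,0,0,0,30]

```text
time: 27.9
eef_pos: [0.5717, 0.0421, 0.0833]
eef_rot: [0.0, 0.999, 0.035, 0.001]
contact_force: [-4.4, -2.4, 11.1]
grip_width: 0.0334
```

Run:
```python
from h import *
need([0.5711,0.0408,0.0132],np.radians(4))
```

```text
t 27.9 tip [0.5719 0.042  0.0133] F [-4.4 -2.4 11.1] w 0.0334
world d mm [-0.6 -1.3 -0.1] tool d mm [-0.7  1.2  0.1] turn [ 0.    -0.003 -0.001]
```

>>> servo_tool:
  targets:
    - [-0.5,1.5,-0.6,0,0,0,30]
    - [0,0,0,0,0,0,60]
    - [0,0,0,0,0,0,60]
    - [0,0,0,0,0,0,60]
    - [0,30,-4,0,0,0,60]
    - [0,40,-20,0,0,0,60]
    - [0,40,-20,0,0,0,60]
    - [0,0,0,0,0,0,60]

```text
time: 28.9
eef_pos: [0.5785, -0.0724, 0.1282]
eef_rot: [0.001, 0.999, 0.035, 0.001]
contact_force: [0.2, 0.2, 0.1]
grip_width: 0.0601
```

Run:
```python
from h import *
im,W=snap("r_wrist");need([0.5711,0.0408,0.0132],np.radians(4))
cv2.imwrite("pics/r_crop.png",cv2.resize(im[0:120,170:350,::-1],None,fx=4,fy=4,interpolation=cv2.INTER_NEAREST))
```

```text
t 28.95 tip [ 0.5775 -0.0709  0.057 ] F [ 0.6 -0.1  0.4] w 0.0599
world d mm [ -6.4 111.8 -43.8] tool d mm [   1.6 -111.9   43.8] turn [-0.     0.001  0.002]
```

View pics/r_crop.png

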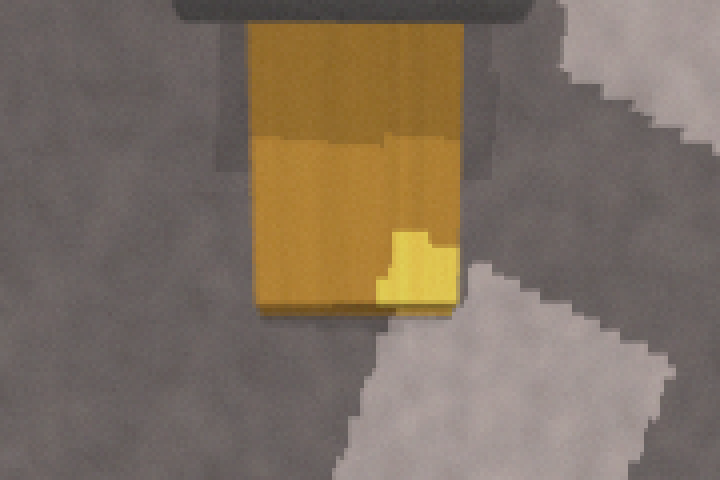

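The stack is flush: the side edges are aligned and the three end faces form one thin strip at crop rows 305–318. Now the pad check.

>>> servo_tool:
  targets:
    - [0,0,-25,0,0,0,0]
    - [0,0,-18,0,0,0,0]
    - [0,-30,0,0,0,0,0]
    - [0,-40,0,0,0,0,0]
    - [0,-40,0,0,0,0,0]
    - [0,-30,0,0,0,0,0]
    - [0,0,0,0,0,0,0]
    - [0,0,0,0,0,0,0]
  grip_force: 20

```text
time: 29.95
eef_pos: [0.5632, 0.0784, 0.168]
eef_rot: [-0.002, 0.999, 0.038, -0.004]
contact_force: [0.3, -0.0, -1.0]
grip_width: 0.0008
```

Run:
```python
from h import *
need([0.5680,0.083,0.070],np.radians(4))
```

```text
t 29.95 tip [0.5626 0.0786 0.098 ] F [ 0.3 -0.  -1. ] w 0.0008
world d mm [  4.8   4.6 -28. ] tool d mm [ 5.4 -4.1 28. ] turn [-0.003  0.008  0.007]
```

>>> servo_tool:
  targets:
    - [5,-4,12,-0.003,0.008,0.006,0]
    - [0,0,11,0,0,0,0]
    - [0,0,3,0,0,0,0]
    - [0,0,0,0,0,0,0]

```text
time: 30.45
eef_pos: [0.5677, 0.0807, 0.1388]
eef_rot: [0.0, 0.999, 0.033, -0.001]
contact_force: [0.6, -0.1, -0.4]
grip_width: 0.0005
```

Run:
```python
from h import *
need([0.5680,0.083,0.065],np.radians(4))
```

```text
t 30.45 tip [0.5676 0.0807 0.0688] F [ 0.6 -0.1 -0.4] w 0.0005
world d mm [ 0.3  2.3 -3.8] tool d mm [ 0.4 -2.3  3.8] turn [ 0.     0.002 -0.003]
```

>>> servo_tool:
  targets:
    - [0,-2,2.5,0,0,0,0]
    - [0,0,0,0,0,0,0]

```text
time: 30.7
eef_pos: [0.5678, 0.0825, 0.1364]
eef_rot: [0.0, 0.999, 0.033, -0.001]
contact_force: [-0.4, 0.0, 0.4]
grip_width: 0.0005
```

>>> servo_tool:
  targets:
    - [0,0,1.5,0,0,0,0]
    - [0,0,0,0,0,0,0]

```text
time: 30.95
eef_pos: [0.5681, 0.0825, 0.1353]
eef_rot: [0.0, 0.999, 0.033, -0.0]
contact_force: [0.3, -0.4, -0.3]
grip_width: 0.0005
```

>>> servo_tool:
  targets:
    - [0,0,1.5,0,0,0,0]
    - [0,0,0,0,0,0,0]

```text
time: 31.2
eef_pos: [0.5682, 0.0826, 0.1339]
eef_rot: [0.0, 0.999, 0.033, -0.0]
contact_force: [-0.1, 0.0, 0.1]
grip_width: 0.0004
```

>>> servo_tool:
  targets:
    - [0,0,1.2,0,0,0,0]
    - [0,0,0,0,0,0,0]

```text
time: 31.45
eef_pos: [0.5685, 0.0826, 0.1335]
eef_rot: [0.0, 0.999, 0.033, 0.0]
contact_force: [-0.1, 0.2, 1.1]
grip_width: 0.0007
```

>>> servo_tool:
  targets:
    - [0,0,1.0,0,0,0,0]
    - [0,0,0,0,0,0,0]

```text
time: 31.7
eef_pos: [0.5685, 0.0826, 0.1335]
eef_rot: [0.0, 0.999, 0.033, 0.0]
contact_force: [-0.8, 0.4, 0.6]
grip_width: 0.0002
```

>>> servo_tool:
  targets:
    - [0,0,2,0,0,0,0]
    - [0,0,1,0,0,0,0]

```text
time: 31.95
eef_pos: [0.5687, 0.0826, 0.1332]
eef_rot: [0.0, 0.999, 0.034, -0.0]
contact_force: [-5.2, -0.5, 9.8]
grip_width: 0.0004
```

>>> servo_tool:
  targets:
    - [0,0,2,0,0,0,0]
    - [0,0,2,0,0,0,0]

```text
time: 32.2
eef_pos: [0.5688, 0.0826, 0.133]
eef_rot: [0.001, 0.999, 0.034, -0.001]
contact_force: [-9.5, -0.0, 17.8]
grip_width: 0.0007
```

The pad is firm: 18 N with about 0.5 mm of give, against 2+ mm at 2.3 N before. Letting go.

>>> servo_tool:
  targets:
    - [0,0,-10,0,0,0,0]
    - [0,0,-25,0,0,0,0]
    - [0,30,-25,0,0,0,30]
    - [0,50,-20,0,0,0,60]
    - [0,55,-10,0,0,0,60]
    - [-20,55,0,0,0,0,60]
    - [-40,30,0,0,0,0,60]
    - [0,0,0,0,0,0,60]
    - [0,0,0,0,0,0,60]

```text
time: 33.33
eef_pos: [0.5247, -0.1478, 0.2271]
eef_rot: [0.002, 0.999, 0.035, 0.002]
contact_force: [0.6, 0.7, 0.1]
grip_width: 0.0576
```

Run:
```python
from h import *
im,W=snap("s_wrist");im,I=snap("s_scene","scene");im2,T=snap("s_top","top")
cv2.imwrite("pics/s_crop.png",cv2.resize(im[140:300,180:380,::-1],None,fx=3.5,fy=3.5,interpolation=cv2.INTER_CUBIC))
for b in blobs(im,I,.015,30): print(*b)
for q in ["oil","bobbin_cup","screwdriver"]: print(q,[(np.round(d["point"],3),round(d["confidence"],2)) for d in arm.tip_of(q,"scene")][:2])
o=arm.get_obs();print(o["time"],np.round(o["contact_force"],1))
```

```text
[235.  178.8] 31 [0.3662 0.0061] 85.3 [ 7.8 83.7]
[291.6 179.9] 92 [0.5506 0.1223] -36.2 [41.7 43.2]
[288.1 194.1] 138 [0.5755 0.0523] 5.0 [37.  80.8]
[ 20.7 212. ] 784 [-0.1968 -0.5688] -77.5 [ 92.8 150.4]
[194.4 248.7] 277 [ 0.4365 -0.3305] 8.5 [37.3 98.6]
oil [(array([ 0.748, -0.089,  0.   ]), 0.55), (array([ 0.484, -0.274,  0.002]), 0.23)]
bobbin_cup []
screwdriver [(array([ 0.712, -0.248,  0.   ]), 0.66), (array([0.568, 0.087, 0.057]), 0.24)]
33.625 [0.  0.7 0.8]
```

View pics/s_crop.png

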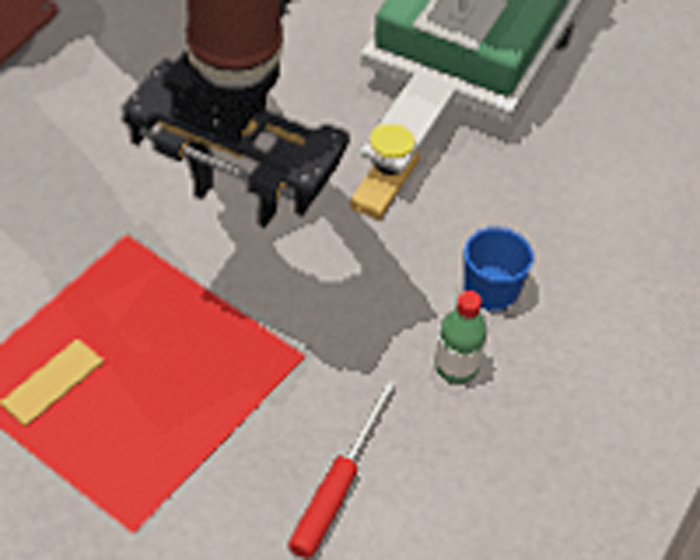

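View pics/s_wrist.png

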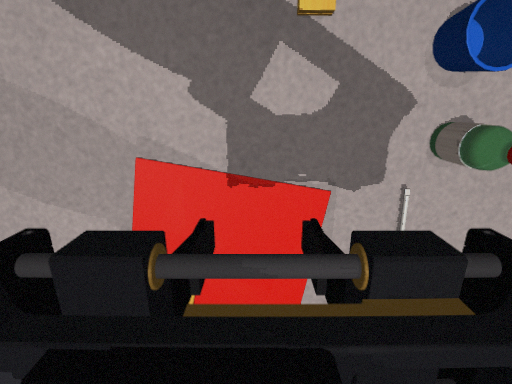

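The scene crop shows a square stack under the foot at (385,185) and the spare flat on the mat at (50,380). The cup, bottle and screwdriver are where they were, and the gripper is clear. Handing in.

```bash
python3 -c "
from bench import arm
print(arm.hand_in())"
```

```text
the job is handed in; nothing more can be done
None
```

I slid three brass shims flat under the ball foot, stacked squarely, and the foot now rests firmly on them. The job is handed in, at about 34 s of the 72 s allowed.

- **Number of shims:** With two shims in, the pad still sank more than 2 mm at 2.3 N, so the gap was the larger one. The third shim went in against about 2.5 N and raised the pad 1.5 to 2 mm. I added no more after that.
- **Order:** I pressed the pad once before the third shim, because the force readings alone could not tell me whether two were enough. The final press came after the stack was complete.
- **Pad check:** The last press reached about 18 N with only about 0.5 mm of give. I then let go and moved the arm clear.
- **Stack:** In the last close view the side edges line up and the end faces are flush to about 1–2 mm. The third shim may sit up to about 1 mm further in than the other two.
- **Spare and bystanders:** The fourth shim lies flat on the mat, clear of the foot. The oil bottle and screwdriver measured within about 4 mm of their starting positions, which is within the network's accuracy. The network did not report the bobbin cup in the last picture, but the picture shows it standing upright in its place.

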